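# Set out the repaired car modules for collection

### The job

Set out the repaired set for collection: stack the three bare-metal modules in the middle of the blue mat, lengthwise along it, the largest at the bottom, then the medium one, the smallest on top, each centred and squared up on the one below so that nothing overhangs. Stand the rotary selector that belongs to them upright in the middle of the green tray. Leave the black modules, the jar and the dish where they are.

Things in the scene. Friction and masses are not known exactly. Their poses are not given: they have to be found in the camera images.
- large_center (a point): Large bare-metal (silver aluminium) car control module, a flat box 130 mm long (its x) x 66 mm wide (its y) x 40 mm high (its z), standing on the bench, paper label on its flat top, a black plug stub 14 mm long sticking out beyond the +x end, within the height of the case. This point is the centre of the case (stub not counted), 20 mm above its underside; x runs along the case towards the stub, z up. About 0.45 kg.
- medium_center (a point): Medium bare-metal (silver aluminium) car control module, a flat box 100 mm long (its x) x 50 mm wide (its y) x 34 mm high (its z), standing on the bench, paper label on its flat top, a black plug stub 14 mm long sticking out beyond the +x end, within the height of the case. This point is the centre of the case (stub not counted), 17 mm above its underside; x runs along the case towards the stub, z up. About 0.3 kg.
- small_center (a point): Small bare-metal (silver aluminium) car control module, a flat box 70 mm long (its x) x 34 mm wide (its y) x 30 mm high (its z), standing on the bench, paper label on its flat top, a black plug stub 14 mm long sticking out beyond the +x end, within the height of the case. This point is the centre of the case (stub not counted), 15 mm above its underside; x runs along the case towards the stub, z up. About 0.16 kg.
- selector_center (a point): Rotary selector unit: a square black base 52 x 52 mm, 28 mm high, with a round silver knob 34 mm across and 20 mm high on top (fixed to it) with an orange dot; 48 mm high in all, about 0.15 kg. This point is on its axis, 24 mm above its underside; x and y are square to the sides of the base, z up.
- mat: Blue anti-static mat, 190 mm long (its x) x 110 mm wide (its y), 3 mm thick, fixed to the bench. Origin at the centre of its underside, on the bench; z up.
- tray: Square green shallow tray, 150 x 150 mm outside, walls 4 mm thick and 14 mm high, floor 4 mm thick, fixed to the bench. Origin at the centre of its underside; x and y square to its walls, z up.
- black_long: Black plastic car control module, a flat box 110 mm long (its x) x 56 mm wide (its y) x 36 mm high (its z), standing on the bench, paper label on its flat top, a grey plug stub 14 mm long sticking out beyond the +x end, within the height of the case. Not to be moved. Origin at the centre of the underside of the case, x along it.
- black_short: Black plastic car control module, a flat box 80 mm long (its x) x 44 mm wide (its y) x 30 mm high (its z), standing on the bench, paper label on its flat top, a grey plug stub 14 mm long sticking out beyond the +x end, within the height of the case. Not to be moved. Origin at the centre of the underside of the case, x along it.
- jar: Black jar with a red foot, 52 mm across, 50 mm high. Not to be moved. Origin at the centre of its underside.
- dish: Empty round blue dish, 72 mm across, 22 mm high. Not to be moved. Origin at the centre of its underside.
Things that resemble listed ones, but are neither listed nor needed, are in the scene too. Leave any orange or yellow look-alike of the part that bears small_center alone.

How it is judged:
By the outcome, as a careful person would: the job done as asked, in the order asked, and still so for the second after the job is handed in, with the robot touching nothing.
It also fails if it takes over 106 s, if anything falls off the work surface, if the arm or the gripper's body presses on something with over 40 N, if the wrist force passes 120 N, or if a joint passes its speed limit or range.

### The arm

A 6-joint arm with a two-finger parallel gripper is mounted at the origin on the work surface. World frame = base frame: x ahead of the robot, y to its left, z up, the work surface at z = 0. Lengths are in mm, angles in degrees, forces in N, time in s.
With the tool pointing down it reaches from about 250 to 725 mm from the base axis. Payload 4 kg.
Tool frame: the origin (TCP) lies on the mounting face of the last link; the fingertips stand 173 mm ahead of it and the grasp point (between the pads) lies 155 mm ahead of it; z points along the fingers, y is the line along which they close (so a half turn about z gives the same grasp; the last joint's range is limited). The gripper opens to 85 mm and grips with 20 to 120 N. Pads are 22 mm wide; open, the fingers measure 114 mm over their backs; the gripper's body (76 mm by 85 mm) begins 54 mm behind the grasp point. The pads swing forward as they close: fully open they stand 13 mm farther back than shut.
Start: joints at [-63.426, 13.785, 0.286, 76.501, 0, 90], TCP at [223.673, -447.18, 404.706] pointing down, gripper open.
Joint ranges: [-155.79, 155.79], [-60.16, 107.12], [-62.33, 73.08], [-114, 123.19], [-81.49, 82.49], [-180, 180]. Speed limits (degrees/s): [159.86, 159.86, 180, 180, 180, 180].

### API

Orientations are given as a 3x3 rotation matrix whose columns are the frame's x, y, z axes.
In Python, from bench import move_ptp, line_to, move_j, grip, wait, ik, camera, camera_params, IKError, job_done, look_for, pinpoint, read_time_s, read_qpos, read_qvel, read_effort, read_position, read_ee_rot, read_force, read_wrist_torque, read_finger_gap, read_grasp_force gives the robot as it stands. Calls block until the motion is done:
- move_ptp(position, orientation): joint-space move of the TCP to a pose.
- line_to(position, ori=None, rate=150): straight line of the TCP; ori=None keeps the orientation; rate is the mean speed in mm/s.
- move_j(angles): joint-space move.
- grip(opening): finger opening in mm; the grip force is fixed at half the most; returns when the fingers have stopped.
- wait(seconds).
- ik(position, orientation): joint angles nearest the present ones, or None.
- camera(name): name is "scene" or "top" or "wrist"; returns (picture, depth): 384x512x3 uint8, blue, green, red; 384x512 float32, mm along the optical axis (not along the pixel's ray), 0 where there is no reading.
- camera_params(name): a dict with "camera_matrix" (3x3 intrinsics, pixels), "rvec" (rotation vector, rad) and "tvec" (3), from world to camera coordinates, as OpenCV has them. Camera axes: x right, y down, z forward; pixel columns grow to the right and rows downward; lengths in mm; the calibration is good to about 2 mm. A picture is of the moment at which its call begins: read the wrist's pose just before it. camera_params takes no time and is no camera call; for the wrist camera it gives the pose at the moment of the call.
A pose or a line that the arm cannot do raises IKError and nothing moves.
- job_done(): hands the job in; it is judged then, once.
Trained networks look in the newest picture that a camera, given by its name, has taken for a name from the list of things; names that differ only in an ending like _2 or _b are one class to them, and where a whole thing is asked for, a point or a joint stands for the part that bears it (a point fixed in the world has none). Each returns a list of dicts, best first, with "score" (0 to 1); they miss things now and then, are a little off and sometimes report something else, mostly with a low value. They report only what shows in the picture. A call takes as long as a camera call. They do not tell look-alikes from the thing itself.
- look_for(name, camera): "uv" ([column, row] in pixels, amid what is visible of it).
- pinpoint(name, camera): "uv" ([column, row] in pixels: a listed point, or the origin of a listed thing).
Readings, each from a call of its own:
- read_time_s(): time.
- read_qpos(): joint angles.
- read_qvel(): joint speeds.
- read_effort(): joint torques, N m.
- read_position(): TCP position.
- read_ee_rot(): TCP orientation.
- read_force(): force on the tool from outside, world axes, zero at the start.
- read_wrist_torque(): the same for the moment, N m.
- read_finger_gap(): finger opening in mm.
- read_grasp_force(): force on a finger pad.
Only numpy, scipy, OpenCV 4.12 (cv2) and the standard library are available. Lean on these libraries where they do the work, as an engineer would, in place of code of your own. Each camera call takes 0.05 s, during which the arm holds its last target. There are 200 camera calls.

## Working session

There is one attempt and no reset: what is moved stays moved. The work goes in short steps, each a Python script; the robot and the scene stay as the last script left them, time stands still between calls to the robot, and variables do not carry over. Pictures are saved under pics/ and viewed, at most 14 in all, crops included, and the job is handed in when it is done.

```bash
ls; mkdir -p pics
python3 - <<'E'
from bench import *
import cv2,numpy as np
for c in("top","scene"):
    p,d=camera(c); cv2.imwrite(f"pics/{c}0.png",cv2.resize(p,(800,600),interpolation=cv2.INTER_CUBIC)); np.savez(f"{c}0.npz",p=p,d=d)
    k=camera_params(c);print(c,{a:np.round(np.array(b),4).tolist() for a,b in k.items()})
    if c=="top":
        for n in("large_center","medium_center","small_center","selector_center","mat","tray","black_long","black_short"):
            print(n,[(np.round(r["uv"],1).tolist(),round(r["score"],2)) for r in pinpoint(n,c)][:5])
print(read_time_s())
E
```

```text
pics
top {'camera_matrix': [[411.7081, 0.0, 256.9634], [0.0, 411.7081, 192.8308], [0.0, 0.0, 1.0]], 'rvec': [2.1921, -2.1671, 0.0846], 'tvec': [-38.6002, 506.0091, 1296.3099]}
large_center [([268.4, 206.2], 0.95)]
medium_center [([227.8, 207.3], 0.61)]
small_center [([325.7, 253.4], 0.66), ([382.2, 242.2], 0.63), ([307.7, 147.4], 0.61)]
selector_center [([272.0, 150.5], 0.86)]
mat [([355.7, 183.8], 0.56)]
tray [([137.7, 189.7], 0.86)]
black_long [([302.5, 210.8], 0.71)]
black_short [([229.1, 147.7], 0.97)]
scene {'camera_matrix': [[465.8767, 0.0, 254.4048], [0.0, 465.8767, 190.5586], [0.0, 0.0, 1.0]], 'rvec': [1.258, 2.3036, -0.9594], 'tvec': [306.5192, -244.7918, 1797.319]}
0.5
```

View pics/top0.png

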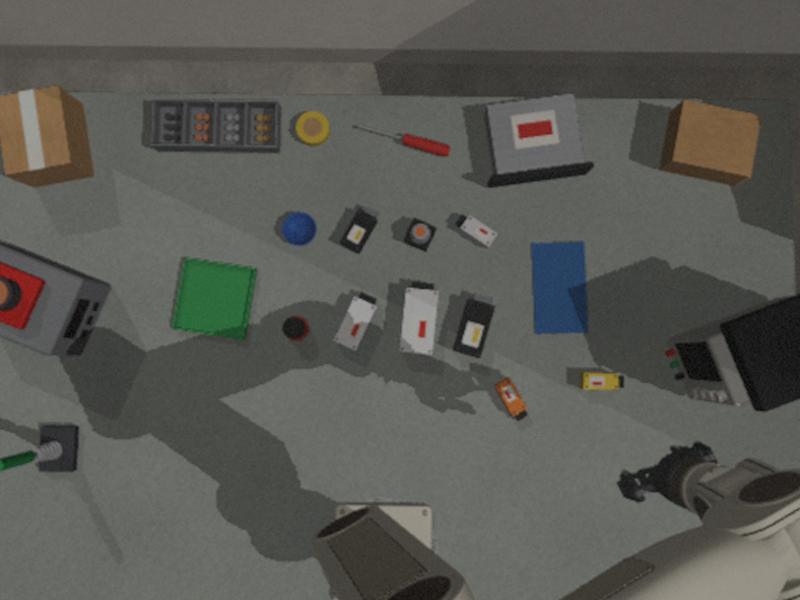

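View pics/scene0.png

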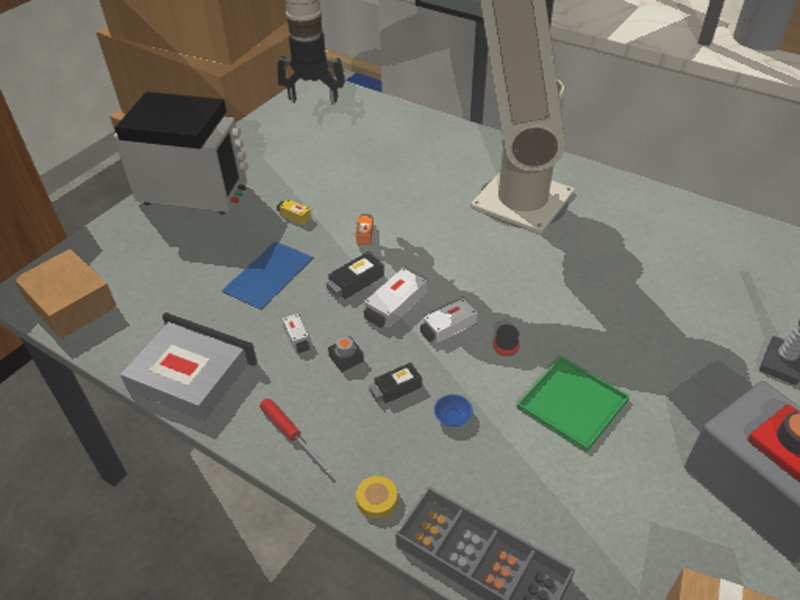

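The silver modules (800 px top view) are large (419,320), medium (355,320) and small (478,230). The selector is at (420,233), the mat at (559,287) and the tray at (213,298). The candidates for "small", in 512 px coordinates, are silver (307.7,147.4), orange (325.7,253.4) and yellow (382.2,242.2). Only the silver one is bare metal. I'll confirm it in a wrist close-up.

```bash
cat > h.py <<'E'
from bench import *
import cv2,numpy as np
def cam(c):
    k=camera_params(c);R=cv2.Rodrigues(np.array(k["rvec"],float))[0]
    return np.array(k["camera_matrix"]),R,np.array(k["tvec"],float).ravel()
def cloud(d,K,R,t):
    v,u=np.indices(d.shape); P=np.stack([(u-K[0,2])/K[0,0]*d,(v-K[1,2])/K[1,1]*d,d],-1)
    return (P-t)@R
def px2w(uv,z,K,R,t):
    uv=np.atleast_2d(np.asarray(uv,float)); r=np.c_[(uv-K[:2,2])/K[0,0],np.ones(len(uv))]@R; o=-R.T@t
    return o+r*((z-o[2])/r[:,2])[:,None]
def rot(a):  # tool down, tool y axis at world angle a (deg)
    a=np.radians(a);y=np.array([np.cos(a),np.sin(a),0]);z=np.array([0,0,-1.]);return np.c_[np.cross(y,z),y,z]
def shot(name):
    c=cam("wrist");p,d=camera("wrist");cv2.imwrite(f"pics/{name}.png",cv2.resize(p,(800,600),interpolation=cv2.INTER_CUBIC))
    np.savez(name,p=p,d=d,K=c[0],R=c[1],t=c[2]);return p,d,c
def rect(pts):
    (x,y),(a,b),g=cv2.minAreaRect(pts.astype(np.float32))
    if a<b:a,b,g=b,a,g+90
    return np.round([x,y,a,b,g],1)
E
python3 - <<'E'
from h import *
f=np.load("top0.npz");K,R,t=cam("top")
for n,uv,z in(("L",(268.4,206.2),20),("M",(227.8,207.3),17),("S",(307.7,147.4),15),("sel",(272,150.5),24),("mat",(357.8,184),3),("tray",(137.7,189.7),0),("bl",(302.5,210.8),0),("bs",(229,147.7),0)):
    print(n,px2w(uv,z,K,R,t).round(0))
K,R,t=cam("wrist");T=read_ee_rot();o=-R.T@t
print("cam in tool",(T.T@(o-read_position())).round(1),"axes",(T.T@R.T).round(2).tolist(),K[0,0])
print(T.round(2).tolist())
for y in(-1,0,1):
  for a in(0,90,-90,180):
    q=ik([420,y*150,430],rot(a));print(y,a,None if q is None else np.round(q))
E
```

```text
L [[464. -70.  20.]]
M [[459.  60.  17.]]
S [[ 656. -195.   15.]]
sel [[643. -80.  24.]]
mat [[ 540. -359.    3.]]
tray [[514. 355.   0.]]
bl [[ 451. -181.    0.]]
bs [[655.  61.   0.]]
cam in tool [79.1  0.2 29.1] axes [[-0.0, -0.95, -0.31], [1.0, -0.0, 0.0], [-0.0, -0.31, 0.95]] 322.0607741552935
[[0.89, 0.45, -0.0], [0.45, -0.89, 0.0], [-0.0, -0.0, -1.0]]
-1 0 [-20.   7.  -4.  79.   0.  70.]
-1 90 [-20.   7.  -4.  79.   0. -20.]
-1 -90 [-20.   7.  -4.  79.   0. 160.]
-1 180 [ -20.    7.   -4.   79.    0. -110.]
0 0 [ 0.  4. -8. 78.  0. 90.]
0 90 [ 0.  4. -8. 78.  0.  0.]
0 -90 [   0.    4.   -8.   78.    0. -180.]
0 180 [  0.   4.  -8.  78.   0. -90.]
1 0 [ 20.   7.  -4.  79.   0. 110.]
1 90 [20.  7. -4. 79.  0. 20.]
1 -90 [  20.    7.   -4.   79.    0. -160.]
1 180 [ 20.   7.  -4.  79.   0. -70.]
```

Run:
```python
from h import *
for n,x,y in(("tray1",480,340),("mid1",500,-70),("mat1",500,-340)):
    move_ptp([x,y,400],rot(90));p,d,c=shot(n)
    W=cloud(d,*c);hsv=cv2.cvtColor(p,cv2.COLOR_BGR2HSV)
    if n=="mid1":
        print("bench z",np.median(W[...,2]))
        for m,x,y,h,r in(("L",464,-70,40,85),("M",459,60,34,75),("S",656,-195,30,60),("sel base",643,-80,28,50),("sel knob",643,-80,48,40),("bl",451,-181,36,75),("bs",655,61,30,60)):
            k=(abs(W[...,2]-h)<4)&(np.hypot(W[...,0]-x,W[...,1]-y)<r)
            _,lab,st,_=cv2.connectedComponentsWithStats(k.astype(np.uint8)); k=lab==1+st[1:,4].argmax()
            print(m,rect(W[k][:,:2]),"z",np.median(W[k][:,2]).round(1),"px",np.argwhere(k).mean(0)[::-1].round())
        for m in("large_center","medium_center","small_center","selector_center"):
            print(m,[(px2w(r["uv"],{"l":20,"m":17,"s":15}[m[0]] if m[1]!="e" or m[0]=="m" else 24,*c)[0].round(0).tolist(),round(r["score"],2)) for r in pinpoint(m,"wrist")])
    else:
        lo,hi=((45,90,40),(80,255,255)) if n=="tray1" else ((100,100,30),(125,255,255))
        k=cv2.inRange(hsv,lo,hi)
        if n=="mat1":k&=((abs(W[...,2]-3)<5)*255).astype(np.uint8)
        else:k&=((abs(W[...,2]-14)<4)*255).astype(np.uint8)
        _,lab,st,_=cv2.connectedComponentsWithStats(k);k=lab==1+st[1:,4].argmax()
        uv=np.argwhere(k)[:,::-1]
        print(n,rect(px2w(uv,3 if n=="mat1" else 14,*c)[:,:2]),"z",np.median(W[k][:,2]).round(1))
print(read_time_s())
m=np.load("mid1.npz")["p"];cv2.imwrite("pics/mid1b.png",cv2.resize(m,(800,600),interpolation=cv2.INTER_CUBIC))
```

```text
tray1 [508.4 354.9 150.1 149.5 172.1] z 15.1
bench z 2.1149427969279326
L [466.1 -67.1 130.3  66.2 174.7] z 41.7 px [262. 136.]
M [459.8  61.7  99.9  50.9 156. ] z 35.6 px [388. 132.]
S [ 660.6 -175.2   39.6   35.    57. ] z 31.4 px [178. 299.]
sel base [645.4 -67.9  52.7  52.2 156.4] z 29.6 px [261. 281.]
sel knob [644.7 -68.   32.8  32.8 179.9] z 49.5 px [261. 297.]
bl [ 453.1 -178.9  109.8   56.3  164.1] z 37.7 px [153. 125.]
bs [668.2  35.6  62.9  32.   15.1] z 31.3 px [347. 304.]
large_center [([654.0, -72.0, 20.0], 0.71), ([457.0, 64.0, 20.0], 0.67), ([466.0, -69.0, 20.0], 0.59)]
medium_center [([458.0, 64.0, 17.0], 0.92), ([535.0, -352.0, 17.0], 0.75)]
small_center [([649.0, -188.0, 15.0], 0.66)]
selector_center [([648.0, -69.0, 24.0], 0.57)]
mat1 [ 541.4 -359.4  189.8  109.9    2. ] z 4.5
6.325
```

View pics/mid1.png

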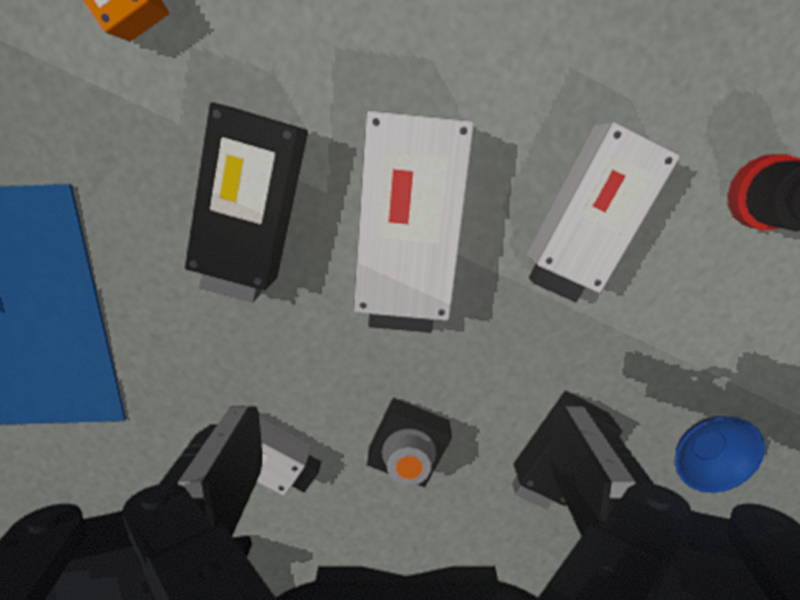

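View pics/mat1.png

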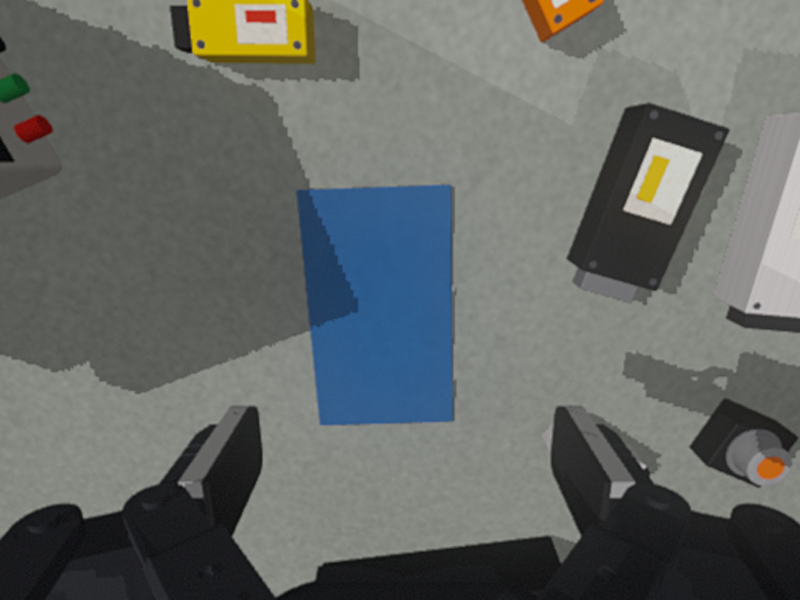

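The large module is at (413,215) in mid1, the medium at (608,205) and the selector at (410,450). The silver small one, at (285,460), is partly hidden by a finger, so I'll look at it again later. The mat is clear at (380,305) in mat1. I'll pick the large module first, then check where it landed.

```bash
cat >> h.py <<'E'
MAT=(541.4,-359.4,2.0)
def pick(x,y,a,op,tz=177):
    """a: angle of tool y"""
    move_ptp([x,y,tz+130],rot(a)); grip(op); line_to([x,y,tz+25],rate=250); line_to([x,y,tz],rate=60); grip(0)
    print("gap",round(read_finger_gap(),1),"f",round(read_grasp_force(),1)); line_to([x,y,tz+170],rate=200)
def place(x,y,a,tz,op):
    move_ptp([x,y,tz+100],rot(a)); line_to([x,y,tz+15],rate=200); line_to([x,y,tz],rate=40)
    print("F",np.round(read_force(),1)); grip(op); line_to([x,y,tz+120],rate=200)
def top(W,x,y,h,r):
    k=(abs(W[...,2]-h-1.5)<3)&(np.hypot(W[...,0]-x,W[...,1]-y)<r)
    _,lab,st,_=cv2.connectedComponentsWithStats(k.astype(np.uint8)); return rect(W[lab==1+st[1:,4].argmax()][:,:2])
E
python3 - <<'E'
from h import *
pick(466.1,-67.1,84.7,80)
place(MAT[0],MAT[1],92,180.5,80)
move_ptp([500,-340,400],rot(90));p,d,c=shot("mat2");W=cloud(d,*c)
print("L",top(W,541,-359,43,90))
# look at small, from a turned wrist
move_ptp([560,-150,400],rot(90));p,d,c=shot("small2");W=cloud(d,*c);print("S",top(W,655,-190,30,60))
print("sel",top(W,645,-68,28,45));print(read_time_s())
E
```

```text
gap 65.0 f 68.9
F [ 0.2 -0.4 -4. ]
L [ 540.8 -360.1  130.1   65.9    2. ]
S [ 652.6 -188.1   70.1   34.7   57.4]
sel [645.5 -68.2  51.8  51.6 155.5]
14.85
```

View pics/small2.png

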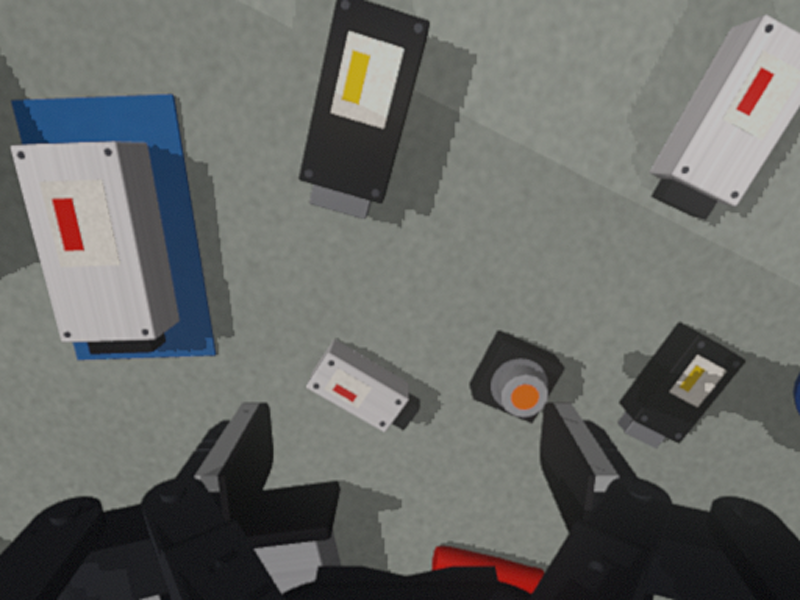

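View pics/mat2.png

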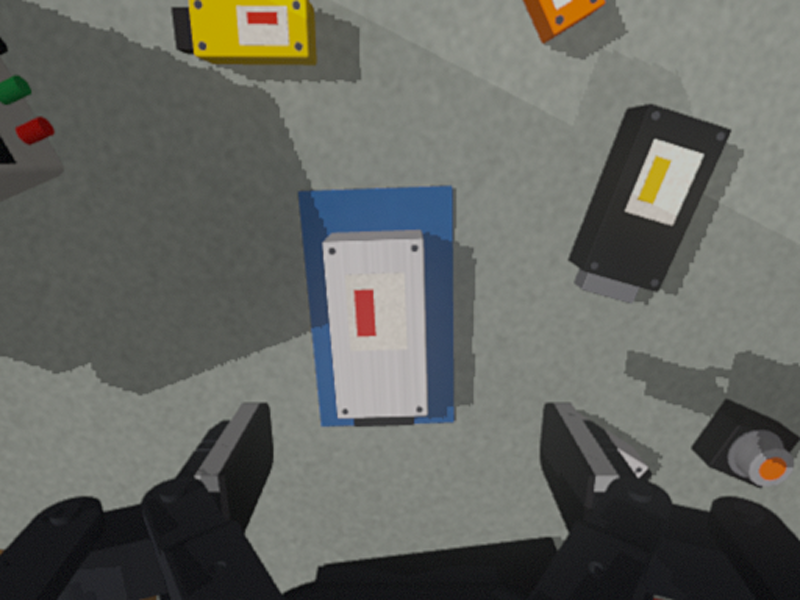

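The large module sits centred on the mat, and mat2 shows it at (378,325). In small2 the silver small module is at (360,388), its stub pointing down and right at (405,412), and it's neither orange nor yellow, so it's the one wanted. Next are the medium and the small.

Run:
```python
from h import *
pick(459.8,61.7,66,68)
place(540.9,-360,92,220.5,66)
move_ptp([500,-340,400],rot(90));p,d,c=shot("mat3");W=cloud(d,*c)
m=top(W,541,-359,77,90);print("M",m,"L",top(W,541,-359,43,90),read_time_s())
if abs(m[0]-540.9)<4 and abs(m[1]+360)<3 and abs(m[2]-100)<3:
    pick(652.6,-188.1,147.4,52)
    place((m[0]+540.9)/2,(m[1]-360)/2,92,254.5,50)
    move_ptp([500,-340,400],rot(90));p,d,c=shot("mat4");W=cloud(d,*c)
    print("S",top(W,541,-359,107,90),"M",top(W,541,-359,77,90),"L",top(W,541,-359,43,90),read_time_s())
```

```text
gap 48.9 f 63.3
F [-0.2 -0.2 -1.9]
M [ 540.2 -360.8  100.4   50.     2. ] L [ 540.8 -360.2  129.9   66.     2. ] 22.75
gap 32.6 f 61.2
F [-0.5 -0.3 -1.2]
S [ 540.7 -361.1   70.4   34.     1.3] M [ 539.9 -360.8   99.7   50.1    2. ] L [ 541.  -360.2  130.2   66.     2. ] 29.775
```

View pics/mat4.png

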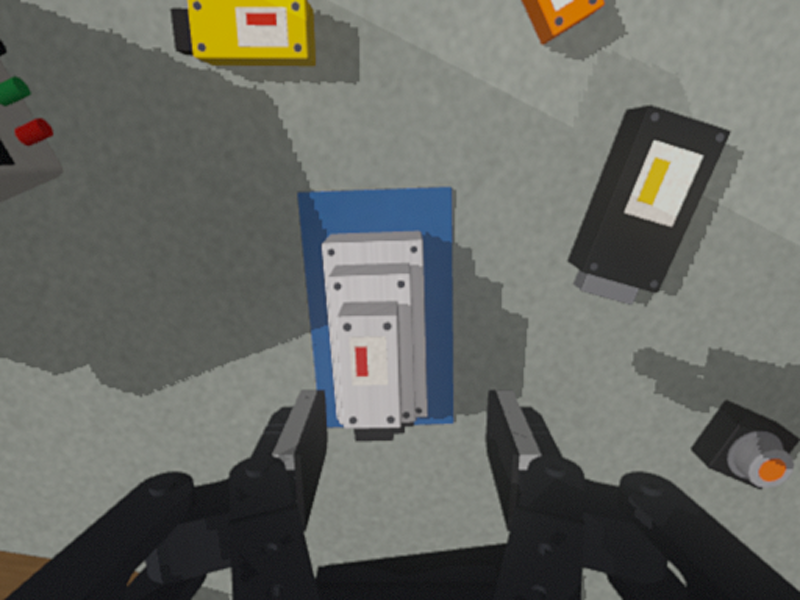

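The stack is centred to about 1 mm, with the small module at (370,370) on top of the other two. Now the selector goes to the tray.

Run:
```python
from h import *
pick(645.3,-68,66,72,179)
place(508.4,354.9,82.1,183.5,68)
move_ptp([480,340,400],rot(90));p,d,c=shot("tray5");W=cloud(d,*c)
print("sel base",top(W,508,355,32,50),"knob",top(W,508,355,52,50),"tray",top(W,508,355,14,120))
move_ptp([500,-70,400],rot(90));p,d,c=shot("mid5");W=cloud(d,*c)
print("bl",top(W,453,-179,36,75),read_time_s())
```

```text
gap 50.3 f 65.5
F [1.7 0.4 0.1]
sel base [508.3 354.4  52.1  51.9  82.1] knob [508.  354.6  32.7  32.3  45.3] tray [508.3 354.7 150.4 150.  172. ]
bl [ 453.  -178.9  109.8   56.4  164. ] 39.725
```

View pics/tray5.png

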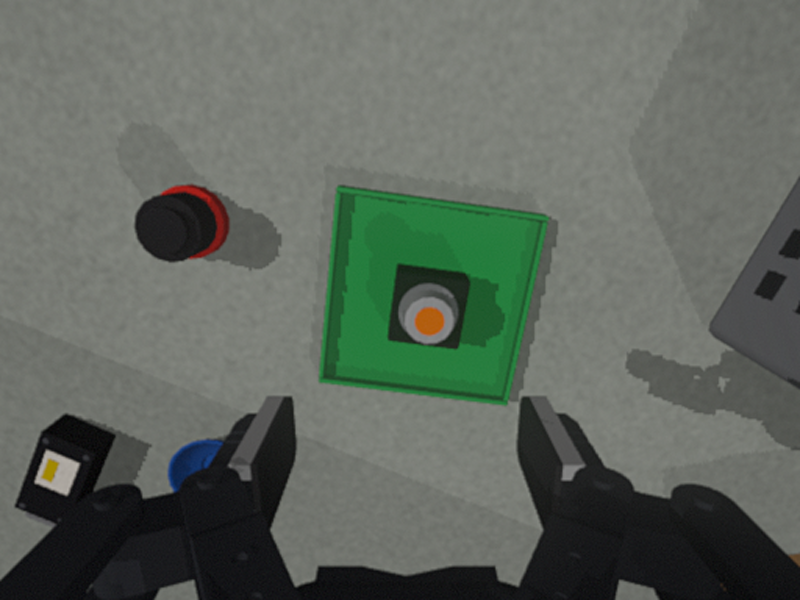

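View pics/mid5.png

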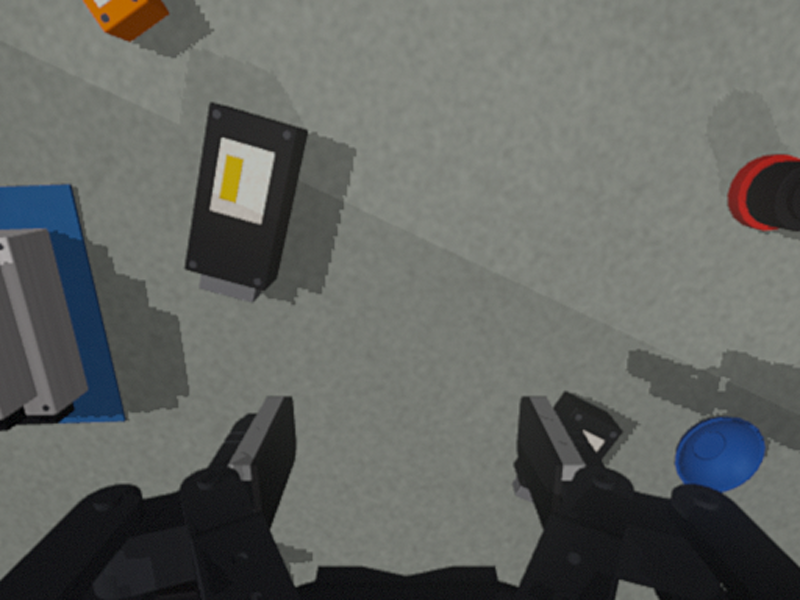

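The selector stands upright and centred in the tray at (428,308) in tray5. The black modules, jar and dish haven't moved, so I'm handing in.

```bash
python3 -c "
from bench import *
print(job_done())"
```

```text
the job is handed in; nothing more can be done
None
```

I handed the job in at about 40 s: the three silver modules are stacked in the middle of the blue mat, large to small and centred to about 1 mm, and the selector stands upright in the middle of the green tray.

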